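# Draw the plug gauge up to the height master and hold it

## Task

At the gauging station of a connector line, the height master (square aluminium bar with a red top) has fallen over: stand it upright on the bench, red end up, and let go of it. Then take the green plug gauge by its handle and draw it gently straight up, without forcing it sideways and without pulling it right out of its bore, until the upper face of its dark collar is level with the top of the standing height master. Finish while holding the plug there, and leave the yellow plug, the trays and the bottle alone.

Things in the scene. Friction and masses are not known exactly. Their poses are not given: they have to be found in the camera images.
- height_master: Square aluminium bar, 40 x 40 x 115 mm, 0.4 to 0.6 kg, with a dark 10 mm foot band and a red 12 mm band at the top. Starts lying on one of its long sides. Origin at its middle; z runs along the bar from the dark foot to the red top. Standing, its origin is 57.5 mm above the bench.
- master_top (a point): Centre of the red top face of the height master, 57.5 mm from its middle; 115 mm above the bench when the master stands.
- green_plug: Plug gauge, 111 mm long, about 0.15 kg, loose in a bore of the gauge block: steel shank 16 mm across, 60 mm long; dark collar 26 mm across, 6 mm thick, resting on the block; green round handle 22 mm across, 45 mm long. Origin: centre of the shank's lower end, 20 mm above the bench at the start; z up the axis. Only weight and rubbing resist the pull; let go, it slides back down.
- green_mark (a point): Centre of the upper face of the green plug's collar (foot of the green handle), 66 mm above the plug's lower end; 86 mm above the bench at the start. The handle reaches from here to 45 mm higher.
- yellow_plug: The same plug gauge with a yellow handle, in the other bore. To be left alone. Origin at the centre of the shank's lower end, z up.
- gauge_block: Aluminium block bolted to the bench, 80 (x) x 150 (y) x 80 mm high, flat top. Origin at the centre of its underside, z up. Two through bores, 17.5 mm wide, on its y axis at y = -38 and +38 mm.
- bore_left (a point): Centre of the mouth of the bore at the block's y = +38 mm, on the top face.
- bore_right (a point): Centre of the mouth of the bore at the block's y = -38 mm, on the top face. Either plug may be in either bore.
- blue_tray: Blue open tray of small parts, 130 x 190 x 26 mm. To be left alone. Origin at the centre of its underside.
- red_tray: Red open tray of small parts, 130 x 190 x 26 mm. To be left alone. Origin at the centre of its underside.
- bottle: White bottle with blue cap, 54 mm in diameter, 130 mm high. To be left alone. Origin at the centre of its underside.
There are look-alikes about, which are no part of the job. What is shaped like the height_master but pink is not meant. Leave any orange look-alike of the green_plug alone.

How it is judged (in metres and radians):
On the way:
1. the height master stands upright on the bench, red end up, let go, with the green plug still down (angle between height_master's own z axis and vertical below 0.08 rad and height (world z) of height_master between 0.0525 and 0.0625 m and linear speed of height_master below 0.02 m/s and contact force between height_master and the arm below 0.3 N and contact force between height_master and the fingers below 0.3 N and height (world z) of green_mark below 0.094 m), for 0.2 s.
At the end, for the whole second after the job is handed in: Master upright on the bench within 0.08 rad, let go; gripper holding the green plug still, its collar top 115 mm above the bench within 7 mm, shank in its bore within 0.08 rad of straight and under 25 N against it; yellow plug moved under 10 mm, trays and bottle under 20 mm (angle between height_master's own z axis and vertical below 0.08 rad and height (world z) of height_master between 0.0525 and 0.0625 m and linear speed of each of height_master, green_plug below 0.02 m/s and contact force between height_master and the arm below 0.3 N and contact force between height_master and the fingers below 0.3 N and height (world z) of green_mark between 0.108 and 0.122 m and contact force between green_plug and the fingers above 1 N and angle between the z axis of green_plug and the z axis of gauge_block, either way round below 0.08 rad and (horizontal distance between green_plug and bore_left below 0.004 m or horizontal distance between green_plug and bore_right below 0.004 m) and contact force between green_plug and gauge_block below 25 N and distance of yellow_plug from where it was at the start of the episode below 0.01 m and distance of each of blue_tray, red_tray, bottle from where it was at the start of the episode below 0.02 m); the arm keeps its last pose, push and grip.
It fails at once if the green plug is pulled right out of its bore (height (world z) of green_plug above 0.078 m).
It fails at once if the green plug is forced against its bore with more than 60 N (contact force between green_plug and gauge_block above 60 N).
It fails at once if the yellow plug is disturbed (distance of yellow_plug from where it was at the start of the episode above 0.015 m).
It fails at once if a tray is pushed away (distance of any of blue_tray, red_tray from where it was at the start of the episode above 0.03 m).
It fails at once if the bottle is pushed away or knocked over (distance of bottle from where it was at the start of the episode above 0.03 m or angle between bottle's own z axis and vertical above 0.4 rad).
It also fails if it takes over 54 s, if anything falls off the work surface, if the arm or the gripper's body presses on something with over 40 N, if the wrist force passes 120 N, or if a joint passes its speed limit or range.

## Robot

A 6-joint arm with a two-finger parallel gripper is mounted at the origin on the work surface. World frame = base frame: x ahead of the robot, y to its left, z up, the work surface at z = 0. Lengths are in m, angles in degrees, forces in N, time in s.
With the tool pointing down it reaches from about 0.4 to 0.825 m from the base axis. Payload 7 kg.
Tool frame: the origin (TCP) lies between the finger pads; the fingertips stand 25 mm ahead of it and the grasp point (between the pads) lies 6 mm ahead of it; z points along the fingers, y is the line along which they close (so a half turn about z gives the same grasp; the last joint's range is limited). The gripper opens to 88 mm and grips with 3 to 60 N. Pads are 19 mm wide; open, the fingers measure 130 mm over their backs; the gripper's body (78 mm by 193 mm) begins 47 mm behind the grasp point.
Start: joints at [-57.233, 20.546, 0.682, 0, -70.136, -16.507], TCP at [0.189, -0.648, 0.252] pointing down, gripper open.
Joint ranges: [-176.03, 176.03], [-82.01, 121.73], [-58.28, 71.71], [-173.87, 95.51], [-174.79, -0.11], [-173.66, 173.66]. Speed limits (degrees/s): [136.94, 136.94, 172.46, 180, 180, 180].

## Interface

Orientations are given as [roll, pitch, yaw] about the fixed x, y, z axes, in that order (R = Rz(yaw) Ry(pitch) Rx(roll)).
In Python, from plant import status, optics, job gives the robot as it stands. The module is installed in compiled form; this text tells all that it offers.
- The arm moves only by the tool pendant, called after "Emit:" as name([rows], argument=value, ...), one row to a line, values as JSON. Schema: {"type":"object","properties":{"moves":{"type":"array","items":{"type":"object","properties":{"xyz":{"type":"array","items":{"type":"number"},"minItems":3,"maxItems":3},"turn":{"type":"number"},"aperture":{"type":"number"}},"additionalProperties":false,"required":["aperture"]},"minItems":1,"maxItems":8},"only":{"type":"string"},"quiet":{"type":"boolean"},"lines":{"type":"string"}},"required":["moves"],"additionalProperties":false}. moves is a list of rows, 1 to 8 of them, each an object with the fields xyz (a list: dx, dy, dz in shares of 0.8 m (1.0 is 0.8 m)), turn (a turn about the tool's z in shares of 2 rad (1.0 is 2 rad)), aperture (the finger opening in m); a field left out counts as zero (the opening has to be given); each row is the pose to reach, as a shift and turn from the pose commanded when the call began, along the tool's axes at that moment; what a row does not reach only later rows make up. A row lasts 1/8 s, in which the tool goes at most 0.0625 m and 10.7 degrees, less where a joint would pass 70% of its speed; a pose out of reach is approached as far as the arm can. The fingers move at their own pace and stop on an object; the grip force is fixed at half the most. Time passes only in rows, so rows that do not move let the fingers close. The tool returns the time, the measured TCP pose, the force, the opening and the grip force at its end. only (a regular expression) keeps the lines of the reply that match it, lines (a string "A,B") keeps lines A to B, and quiet returns only ok. No shift or turn number may pass 1 either way. Input that does not fit is refused with a message, and nothing moves.
- status.get_obs(): the state, without advancing time (a new reading comes with each control period).
- optics.snapshot(name): name is "scene" or "top" or "wrist"; returns a dict with "frame" (420x560x3 uint8, red, green, blue), "z_map" (420x560 float32, m along the optical axis (not along the pixel's ray), 0 where there is no reading), "fovy" (degrees; the focal length in pixels is half the picture's height over the tangent of half this angle, whatever the lens; pixels are square), "cx", "cy" (the principal point, pixels), "k1" (the pictures are not rectified: a ray, as slopes to the right and down, at radius r is drawn at 1 + k1 r^2 times it, then the intrinsics apply), "R" (3x3) and "t" (3): a world point X has camera coordinates R X + t; the wrist camera has in their place "T_tool_cam" (4x4, takes a point from camera to tool coordinates, whose origin is the TCP and whose axes are the flange's). Camera axes: x right, y down, z forward; pixel columns grow to the right and rows downward; lengths in m; the calibration is good to about 2 mm. A picture is of the moment at which its call begins: read the wrist's pose just before it.
- job.close_job(): hands the job in; it is judged then, once.
The state is a dict: "clock": time; "joint_pos": joint angles; "qvel": joint speeds; "tau": joint torques, N m; "tool_pos": TCP position; "orientation": TCP orientation; "force": force on the tool from outside, world axes, zero at the start; "moment": the same for the moment, N m; "opening": finger opening in m; "gripper_force": force on a finger pad.
Only numpy, scipy, OpenCV 4.12 (cv2) and the standard library are available. Lean on these libraries where they do the work, as an engineer would, in place of code of your own. Each camera call takes 0.05 s, during which the arm holds its last target. There are 200 camera calls.

## Working session

There is one attempt and no reset: what is moved stays moved. The work goes in short steps, Python scripts to look and compute and a tool call to move; the robot and the scene stay as the last step left them, time stands still between calls to the robot, and variables do not carry over. Pictures are saved under pics/ and viewed, at most 10 in all, crops included, and the job is handed in when it is done.

```bash
mkdir -p pics; cat > h.py <<'E'
import numpy as np, cv2
from plant import status, optics
from scipy.spatial.transform import Rotation as Ro
def snap(n):
    o=status.get_obs(); s=optics.snapshot(n); s['f']=s['frame'].shape[0]/2/np.tan(np.radians(s['fovy']/2))
    if n=='wrist':
        Rt=Ro.from_euler('xyz',o['orientation'],degrees=True).as_matrix(); T=s['T_tool_cam']
        s['Rwc']=Rt@T[:3,:3]; s['c']=Rt@T[:3,3]+np.array(o['tool_pos'])
    else:
        s['Rwc']=s['R'].T; s['c']=-s['R'].T@s['t']
    s['K']=np.array([[s['f'],0,s['cx']],[0,s['f'],s['cy']],[0,0,1.]])
    return s
def rays(s,uv):
    uv=np.asarray(uv,float).reshape(-1,2); d=(uv-[s['cx'],s['cy']])/s['f']; p=d.copy()
    for _ in range(20): p=d/(1+s['k1']*(p**2).sum(1,keepdims=True))
    return np.c_[p,np.ones(len(p))]@s['Rwc'].T
def cloud(s):
    h,w=s['z_map'].shape; uv=np.stack(np.meshgrid(np.arange(w),np.arange(h)),-1).reshape(-1,2)
    P=rays(s,uv)*s['z_map'].reshape(-1,1)+s['c']; P[s['z_map'].ravel()==0]=np.nan
    return P.reshape(h,w,3)
def onz(s,uv,z):
    d=rays(s,uv); return s['c']+d*((z-s['c'][2])/d[:,2])[:,None]
def save(s,n): cv2.imwrite('pics/'+n,s['frame'][...,::-1])
E
python3 - <<'E'
from h import *
import pickle
for n in ['scene','top']:
    s=snap(n); save(s,n+'0.png'); pickle.dump(s,open(n+'0.pkl','wb')); print(n,s['c'],s['f'],s['k1'])
print(status.get_obs())
E
```

```text
scene [1.11774715 0.63555409 0.84772473] 506.2625575164816 -0.05284869522084611
top [0.41785224 0.00281536 1.22840191] 503.7238280721996 -0.11774416814963877
{'clock': 0.1, 'joint_pos': array([-5.72334100e+01,  2.05854077e+01,  6.38167125e-01, -1.88169636e-02,
       -7.01367928e+01, -1.65069912e+01]), 'qvel': array([-0.01481262,  0.07214898,  0.0405419 ,  0.14726328,  0.11373374,
       -0.03421673]), 'tau': array([-1.75510133e-03, -5.84159446e+01,  2.93754208e+01,  7.01539144e+00,
        1.01786191e-02, -6.13023258e-05]), 'tool_pos': array([ 0.1888554 , -0.6476062 ,  0.25072817]), 'orientation': array([ 1.79914403e+02, -6.91780658e-03, -1.63746803e+02]), 'force': array([-0.12606003,  0.18326788, -0.14746346]), 'moment': array([ 0.0266123 ,  0.00565222, -0.02464644]), 'gripper_force': 0.0, 'opening': 0.08744451415872011}
```

View pics/top0.png

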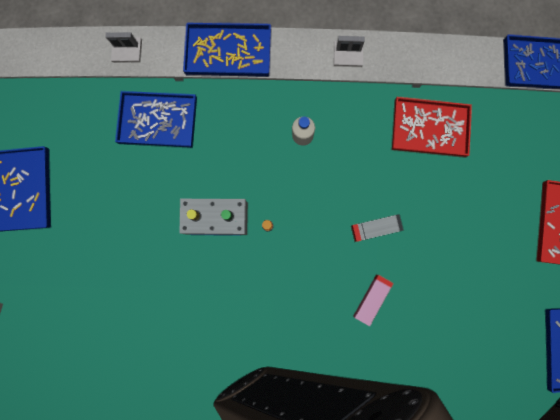

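View pics/scene0.png

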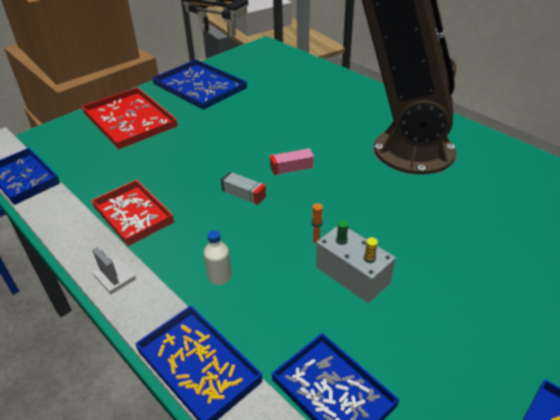

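The top view shows the block at (213,217) with green at (226,215) and yellow at (192,215). An orange decoy stands at (267,226). The master lies at (377,228) with its red end at (355,232), and the pink decoy is at (373,300). The scene view agrees: master at (244,187) with its red end at (259,193), green handle at (343,232).

```bash
python3 - <<'E'
from h import *
import pickle
T=pickle.load(open('top0.pkl','rb')); S=pickle.load(open('scene0.pkl','rb'))
def tri(a,b):
    d1=rays(T,a)[0];d2=rays(S,b)[0]; d1/=np.linalg.norm(d1); d2/=np.linalg.norm(d2)
    t=np.linalg.lstsq(np.c_[d1,-d2],S['c']-T['c'],rcond=None)[0]
    p=T['c']+t[0]*d1;q=S['c']+t[1]*d2; return (p+q)/2,np.linalg.norm(p-q)
for s,nm,box in ((T,'top',(345,205,410,250)),(S,'scene',(215,165,275,210))):
    C=cloud(s); x0,y0,x1,y1=box; c=C[y0:y1,x0:x1].reshape(-1,3); f=s['frame'][y0:y1,x0:x1].reshape(-1,3).astype(int)
    m=(c[:,2]>0.03); p=c[m]; print(nm,m.sum(),'z',np.median(p[:,2]))
    r=cv2.minAreaRect((p[:,:2]*1000).astype(np.float32)); print(r, cv2.boxPoints(r).round(0).tolist())
    red=m&(f[:,0]>2*f[:,1])&(f[:,0]>80); print('red',red.sum(),np.nanmedian(c[red],0))
for s,nm,b in ((T,'top',(175,195,250,238)),(S,'scene',(310,215,400,300))):
    C=cloud(s); x0,y0,x1,y1=b; c=C[y0:y1,x0:x1].reshape(-1,3); f=s['frame'][y0:y1,x0:x1].reshape(-1,3).astype(int); 
    R,G,B=f.T
    for k,m in (('green',(c[:,2]>.088)&(G>R*1.5)),('yel',(c[:,2]>.088)&(R>1.5*B)&(G>1.5*B)),('topface',(c[:,2]>.07)&(c[:,2]<.084))):
        p=c[m]; 
        if len(p)>5: print(nm,k,len(p),np.median(p,0).round(4),'mx',p.max(0).round(4),'mn',p.min(0).round(4), cv2.minAreaRect((p[:,:2]*1000).astype(np.float32)) if k=='topface' else '')
    if nm=='top':
        print('orange/others', C[226,267],C[130,304])
E
```

```text
top 835 z 0.039729900466439094
((485.94732666015625, -201.73690795898438), (40.32712173461914, 117.0834732055664), 14.445638656616211) [[452.0, -150.0], [481.0, -263.0], [520.0, -253.0], [491.0, -140.0]]
red 85 [ 0.4714522  -0.15022185  0.0400027 ]
scene 547 z 0.03939990510836566
((450.6741638183594, -212.12380981445312), (133.04344177246094, 119.51248168945312), 23.43117904663086) [[366.0, -184.0], [413.0, -293.0], [535.0, -241.0], [488.0, -131.0]]
red 75 [ 0.47557811 -0.14454799  0.03897322]
top green 88 [0.4998 0.1468 0.1297] mx [0.51   0.158  0.1355] mn [0.49   0.1384 0.0968] 
top yel 95 [0.4987 0.2218 0.1294] mx [0.5079 0.2335 0.1365] mn [0.4883 0.2127 0.1035] 
top topface 1954 [0.4975 0.1859 0.0796] mx [0.5409 0.262  0.084 ] mn [0.4584 0.1115 0.07  ] ((499.55462646484375, 186.91909790039062), (79.25779724121094, 149.63031005859375), 1.3731600046157837)
orange/others [0.4781676  0.05708997 0.11320182] [ 0.70052243 -0.01971586  0.10115146]
scene green 182 [0.5059 0.1561 0.1213] mx [0.5111 0.1643 0.1344] mn [0.4893 0.1432 0.0886] 
scene yel 218 [0.5035 0.231  0.1178] mx [0.5117 0.2391 0.1336] mn [0.4805 0.0593 0.0881] 
scene topface 1787 [0.5104 0.1946 0.0797] mx [0.5413 0.2656 0.0838] mn [0.4562 0.057  0.0701] ((499.2154541015625, 161.28628540039062), (84.76863861083984, 208.40989685058594), 0.4425777494907379)
```

The rows are not in the units I measure in: shifts go in shares of 0.8 m and turns go in shares of 2 rad. I convert before sending: -0.34 m / 0.8 = -0.425, -0.04 m / 0.8 = -0.05, -80 degrees / 114.5916 = -0.6981.

Emit:
pendant([
  {"xyz": [-0.05, 0.05, 0], "turn": -0.0873, "aperture": 0.088},
  {"xyz": [-0.1, 0.1, 0], "turn": -0.1745, "aperture": 0.088},
  {"xyz": [-0.1625, 0.15, 0.0125], "turn": -0.2618, "aperture": 0.088},
  {"xyz": [-0.2125, 0.2, 0.025], "turn": -0.3491, "aperture": 0.088},
  {"xyz": [-0.2625, 0.25, 0.0375], "turn": -0.4363, "aperture": 0.088},
  {"xyz": [-0.325, 0.3, 0.0375], "turn": -0.5236, "aperture": 0.088},
  {"xyz": [-0.375, 0.35, 0.0375], "turn": -0.6109, "aperture": 0.088},
  {"xyz": [-0.425, 0.4, 0.0375], "turn": -0.6981, "aperture": 0.088},
])

```text
clock: 1.1
tool_pos: [0.4263, -0.2437, 0.2215]
orientation: [180.0, 0.0, -83.4]
force: [1.0, -0.4, -0.7]
opening: 0.0874
gripper_force: 0.0
```

```bash
python3 - <<'E'
from h import *
o=status.get_obs(); print(o)
R=Ro.from_euler('xyz',o['orientation'],degrees=True).as_matrix()
print('to go',R.T@(np.array([.477,-.167,.17])-o['tool_pos']))
E
```

```text
{'clock': 1.1, 'joint_pos': array([-6.76669652e+00,  4.40880719e+00, -2.44968350e+01, -2.23068130e-03,
       -6.10988616e+01,  1.33727399e+01]), 'qvel': array([53.90704334, -3.23356923, -3.3769421 ,  0.1405549 ,  0.57497421,
       25.87434496]), 'tau': array([ -6.23320699, -34.81225133,  26.50957167,   6.2491478 ,
        -0.13302276,  -0.78230336]), 'tool_pos': array([ 0.42631157, -0.24371658,  0.22148262]), 'orientation': array([ 1.79996070e+02,  2.94148594e-03, -8.33950349e+01]), 'force': array([ 1.01615013, -0.39353781, -0.7173955 ]), 'moment': array([-0.04746572, -0.09734677, -0.00361542]), 'gripper_force': 0.0, 'opening': 0.08740912084892333}
to go [-0.0703744  -0.05917972  0.05148217]
```

Scaled: -0.06 m / 0.8 = -0.075, -0.05 m / 0.8 = -0.0625, -7 degrees / 114.5916 = -0.0611.

Emit:
pendant([
  {"xyz": [-0.0375, -0.0313, 0], "turn": -0.0349, "aperture": 0.088},
  {"xyz": [-0.075, -0.0625, 0], "turn": -0.0611, "aperture": 0.088},
  {"xyz": [-0.075, -0.0625, 0], "turn": -0.0611, "aperture": 0.088},
  {"xyz": [-0.075, -0.0625, 0], "turn": -0.0611, "aperture": 0.088},
])

```text
clock: 1.6
tool_pos: [0.4686, -0.1804, 0.2213]
orientation: [180.0, 0.0, -76.7]
force: [-0.2, -0.3, -0.0]
opening: 0.0875
gripper_force: 0.0
```

```bash
python3 - <<'E'
from h import *
s=snap('wrist'); save(s,'w1.png'); C=cloud(s)
p=C.reshape(-1,3); f=s['frame'].reshape(-1,3).astype(int)
m=(p[:,2]>.034)&(p[:,2]<.045)&(abs(p[:,0]-.486)<.06)&(abs(p[:,1]+.2)<.09); q=p[m]
r=cv2.minAreaRect((q[:,:2]*1000).astype(np.float32)); print(m.sum(),np.median(q[:,2]),r,cv2.boxPoints(r).round(1).tolist())
red=m&(f[:,0]>2*f[:,1]); print(p[red].mean(0)); o=status.get_obs(); print(o['tool_pos'],o['orientation'],o['force'])
E
```

```text
5254 0.040296795282237924 ((484.9404602050781, -199.78968811035156), (40.066097259521484, 115.89332580566406), 14.88484001159668) [[450.70001220703125, -148.89999389648438], [480.5, -260.8999938964844], [519.2000122070312, -250.60000610351562], [489.3999938964844, -138.60000610351562]]
[ 0.47142126 -0.14999131  0.04051088]
[ 0.46841654 -0.18080707  0.22132027] [ 1.79965722e+02  1.44998748e-02 -7.67790275e+01] [-0.50122361 -0.19004526  0.75951533]
```

View pics/w1.png

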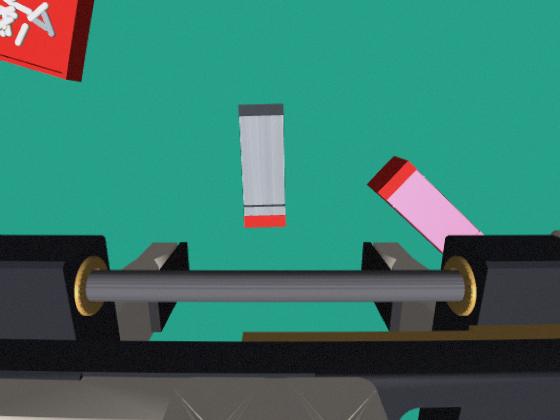

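The wrist view shows the bar at (263,165), with its red band at the bottom (265,221) and its dark foot at the top (261,110). The three views agree to within about 2 mm.

Scaled: 0.191 m / 0.8 = 0.2388, -0.0137 m / 0.8 = -0.0171, -1.7 degrees / 114.5916 = -0.0148.

Emit:
pendant([
  {"xyz": [-0.0171, -0.0134, 0.05], "turn": -0.0148, "aperture": 0.088},
  {"xyz": [-0.0171, -0.0134, 0.1125], "turn": -0.0148, "aperture": 0.088},
  {"xyz": [-0.0171, -0.0134, 0.175], "turn": -0.0148, "aperture": 0.088},
  {"xyz": [-0.0171, -0.0134, 0.2125], "turn": -0.0148, "aperture": 0.088},
  {"xyz": [-0.0171, -0.0134, 0.2313], "turn": -0.0148, "aperture": 0.088},
  {"xyz": [-0.0171, -0.0134, 0.2388], "turn": -0.0148, "aperture": 0.088},
  {"xyz": [-0.0171, -0.0134, 0.2388], "turn": -0.0148, "aperture": 0.088},
])

```text
clock: 2.52
tool_pos: [0.476, -0.1653, 0.0306]
orientation: [180.0, 0.0, -75.1]
force: [-0.1, 0.1, 0.6]
opening: 0.088
gripper_force: 0.0
```

Emit:
pendant([
  {"aperture": 0.03},
  {"aperture": 0.03},
  {"aperture": 0.03},
  {"aperture": 0.03},
  {"aperture": 0.03},
  {"aperture": 0.03},
])

```text
clock: 3.28
tool_pos: [0.476, -0.1647, 0.0306]
orientation: [180.0, 0.0, -75.0]
force: [-1.2, 0.7, 2.4]
opening: 0.0399
gripper_force: 30.0
```

Scaled: -0.0435 m / 0.8 = -0.0544, -0.0305 m / 0.8 = -0.0381.

Emit:
pendant([
  {"xyz": [0.0031, 0, -0.01], "aperture": 0.03},
  {"xyz": [0.0071, 0, -0.0199], "aperture": 0.03},
  {"xyz": [0.012, 0, -0.0291], "aperture": 0.03},
  {"xyz": [0.0175, 0, -0.0381], "aperture": 0.03},
  {"xyz": [0.0238, 0, -0.0463], "aperture": 0.03},
  {"xyz": [0.031, 0, -0.0544], "aperture": 0.03},
  {"xyz": [0.031, 0, -0.0544], "aperture": 0.03},
])

```text
clock: 4.15
tool_pos: [0.4831, -0.1891, 0.0746]
orientation: [-179.9, -0.0, -75.1]
force: [0.3, 0.2, -3.5]
opening: 0.0399
gripper_force: 30.0
```

```bash
python3 - <<'E'
from h import *
s=snap('scene'); cv2.imwrite('pics/s1.png',cv2.resize(s['frame'][120:240,180:320,::-1],None,fx=4,fy=4))
E
```

```text
(no output)
```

View pics/s1.png

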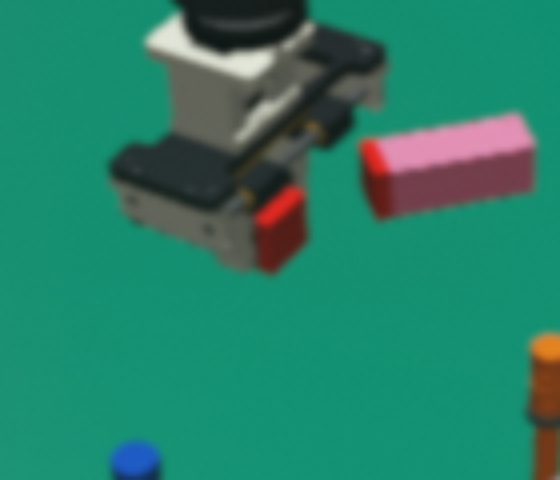

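The crop shows the gripper holding the bar with its red end at (280,230). The tilt isn't clear from the picture, so I'll fit it from depth.

```bash
cat > tilt.py <<'E'
from h import *
for n in ('scene','top'):
    s=snap(n); p=cloud(s).reshape(-1,3); f=s['frame'].reshape(-1,3).astype(int); o=status.get_obs(); g=o['tool_pos']
    m=(np.linalg.norm(p[:,:2]-g[:2],axis=1)<.09)&(f[:,0]>2.2*f[:,1])&(f[:,0]>2.2*f[:,2])&(f[:,0]>60); q=p[m]
    q=q[np.linalg.norm(q-np.median(q,0),axis=1)<.035]
    if len(q)<8: print(n,len(q)); continue
    _,sv,V=np.linalg.svd(q-q.mean(0)); print(n,len(q),'mean',q.mean(0).round(4),'lo',q.min(0).round(4),'hi',q.max(0).round(4),'n',V[2].round(2),sv[2]/len(q)**.5)
E
python3 tilt.py
```

```text
scene 155 mean [ 0.4838 -0.1679  0.0728] lo [ 0.4569 -0.1836  0.0449] hi [ 0.4998 -0.1572  0.0867] n [-0.22  0.97  0.11] 0.003914291529562874
top 0
  return _methods._mean(a, axis=axis, dtype=dtype,
  ret = um.true_divide(
```

Depth shows the bar still horizontal, because pad friction carried it without pivoting. I'll set it back down and check whether an opening command just under the bar width gives a lighter grip that lets it pivot.

Scaled: 0.0435 m / 0.8 = 0.0544, 0.0425 m / 0.8 = 0.0531.

Emit:
pendant([
  {"xyz": [-0.0063, 0, 0.0125], "aperture": 0.03},
  {"xyz": [-0.0175, 0, 0.0275], "aperture": 0.03},
  {"xyz": [-0.0275, 0, 0.0425], "aperture": 0.03},
  {"xyz": [-0.031, 0, 0.0531], "aperture": 0.03},
  {"xyz": [-0.031, 0, 0.0544], "aperture": 0.03},
])

```text
clock: 4.92
tool_pos: [0.4757, -0.1642, 0.0301]
orientation: [179.9, 0.0, -75.0]
force: [-4.5, 5.9, 8.2]
opening: 0.0401
gripper_force: 30.0
```

Emit:
pendant([
  {"aperture": 0.0399},
  {"aperture": 0.0399},
  {"aperture": 0.0399},
])

```text
clock: 5.3
tool_pos: [0.4764, -0.1647, 0.0306]
orientation: [-180.0, -0.0, -75.0]
force: [0.4, 0.4, -3.0]
opening: 0.0398
gripper_force: 6.8
```

Emit:
pendant([
  {"aperture": 0.0390},
  {"aperture": 0.0390},
])

```text
clock: 5.55
tool_pos: [0.4762, -0.1648, 0.0305]
orientation: [180.0, -0.0, -75.0]
force: [0.2, -0.6, -4.7]
opening: 0.0397
gripper_force: 30.0
```

Commanding 0.0399 gives a grip of about 7 N, so I'll use that as a pivot and repeat the arc slowly.

Scaled: -0.0305 m / 0.8 = -0.0381, -0.0233 m / 0.8 = -0.0291.

Emit:
pendant([
  {"aperture": 0.0399},
  {"aperture": 0.0399},
  {"xyz": [0.0031, 0, -0.01], "aperture": 0.0399},
  {"xyz": [0.0071, 0, -0.0199], "aperture": 0.0399},
  {"xyz": [0.012, 0, -0.0291], "aperture": 0.0399},
  {"xyz": [0.0175, 0, -0.0381], "aperture": 0.0399},
  {"xyz": [0.0175, 0, -0.0381], "aperture": 0.0399},
  {"xyz": [0.0175, 0, -0.0381], "aperture": 0.0399},
])

```text
clock: 6.55
tool_pos: [0.4804, -0.1782, 0.0613]
orientation: [-179.9, -0.0, -75.0]
force: [1.2, 1.6, -0.5]
opening: 0.0398
gripper_force: 4.9
```

```bash
python3 tilt.py 2>/dev/null
```

```text
scene 174 mean [ 0.4786 -0.156   0.0581] lo [ 0.4553 -0.1741  0.0393] hi [ 0.4974 -0.1422  0.0788] n [-0.19  0.93  0.31] 0.0026616011871530183
top 0
```

Scaled: 0.054 m / 0.8 = 0.0675, -0.0382 m / 0.8 = -0.0478.

Emit:
pendant([
  {"xyz": [0.0065, 0, -0.0084], "aperture": 0.0399},
  {"xyz": [0.0135, 0, -0.0163], "aperture": 0.0399},
  {"xyz": [0.0213, 0, -0.0233], "aperture": 0.0399},
  {"xyz": [0.0296, 0, -0.0298], "aperture": 0.0399},
  {"xyz": [0.0385, 0, -0.0354], "aperture": 0.0399},
  {"xyz": [0.0478, 0, -0.0404], "aperture": 0.0399},
  {"xyz": [0.0575, 0, -0.0444], "aperture": 0.0399},
  {"xyz": [0.0675, 0, -0.0478], "aperture": 0.0399},
])

```text
clock: 7.65
tool_pos: [0.4938, -0.231, 0.0995]
orientation: [180.0, -0.0, -75.0]
force: [-1.4, 2.1, 1.1]
opening: 0.0398
gripper_force: 5.1
```

```bash
python3 tilt.py 2>/dev/null
```

```text
scene 182 mean [ 0.49   -0.2065  0.1039] lo [ 0.4677 -0.2286  0.0879] hi [ 0.5102 -0.1886  0.1168] n [ 0.1  -0.55 -0.83] 0.0026202477077466825
top 9 mean [ 0.4714 -0.2074  0.0996] lo [ 0.4702 -0.2122  0.0955] hi [ 0.4727 -0.2034  0.1048] n [-0.99  0.01 -0.15] 0.0010821555524339003
```

Scaled: 0.0501 m / 0.8 = 0.0626, 0.0335 m / 0.8 = 0.0419.

Emit:
pendant([
  {"xyz": [0.01, 0, -0.002], "aperture": 0.0399},
  {"xyz": [0.0208, 0, -0.0038], "aperture": 0.0399},
  {"xyz": [0.0313, 0, -0.0039], "aperture": 0.0399},
  {"xyz": [0.0419, 0, -0.0038], "aperture": 0.0399},
  {"xyz": [0.0525, 0, -0.0021], "aperture": 0.0399},
  {"xyz": [0.0626, 0, -0.0003], "aperture": 0.0399},
  {"xyz": [0.0626, 0, -0.0003], "aperture": 0.0399},
])

```text
clock: 8.62
tool_pos: [0.5071, -0.2797, 0.0993]
orientation: [-180.0, -0.0, -75.1]
force: [0.1, -1.2, 0.5]
opening: 0.0398
gripper_force: 5.1
```

```bash
python3 tilt.py 2>/dev/null
```

```text
scene 128 mean [ 0.5035 -0.2549  0.1142] lo [ 0.4811 -0.2782  0.1055] hi [ 0.5237 -0.2392  0.1182] n [0.04 0.1  0.99] 0.002495583702908407
top 58 mean [ 0.494  -0.2561  0.1133] lo [ 0.4823 -0.2726  0.0958] hi [ 0.5045 -0.2483  0.1209] n [ 0.22 -0.44 -0.87] 0.0038305561582188986
```

Emit:
pendant([
  {"xyz": [0.0038, 0, 0], "aperture": 0.0399},
  {"xyz": [0.0038, 0, 0], "aperture": 0.0402},
  {"xyz": [0.0038, 0, 0], "aperture": 0.0406},
  {"xyz": [0.0038, 0, 0], "aperture": 0.042},
  {"xyz": [0.0038, 0, 0], "aperture": 0.06},
  {"xyz": [0.0038, 0, 0], "aperture": 0.088},
  {"xyz": [0.0038, 0, 0], "aperture": 0.088},
  {"xyz": [0.0038, 0, 0], "aperture": 0.088},
])

```text
clock: 9.72
tool_pos: [0.5075, -0.2817, 0.0995]
orientation: [180.0, 0.0, -75.0]
force: [0.7, -0.0, -0.3]
opening: 0.0762
gripper_force: 0.0
```

```bash
python3 tilt.py 2>/dev/null
python3 - <<'E'
from h import *
s=snap('scene'); cv2.imwrite('pics/s2.png',cv2.resize(s['frame'][100:240,160:320,::-1],None,fx=4,fy=4))
E
```

```text
scene 119 mean [ 0.5038 -0.2647  0.1137] lo [ 0.4832 -0.289   0.1058] hi [ 0.5268 -0.2485  0.1183] n [0.03 0.05 1.  ] 0.0026598894683450914
top 14 mean [ 0.4955 -0.2677  0.1145] lo [ 0.487  -0.2758  0.1099] hi [ 0.5049 -0.2598  0.1179] n [ 0.03 -0.18 -0.98] 0.0025292721662080117
```

View pics/s2.png

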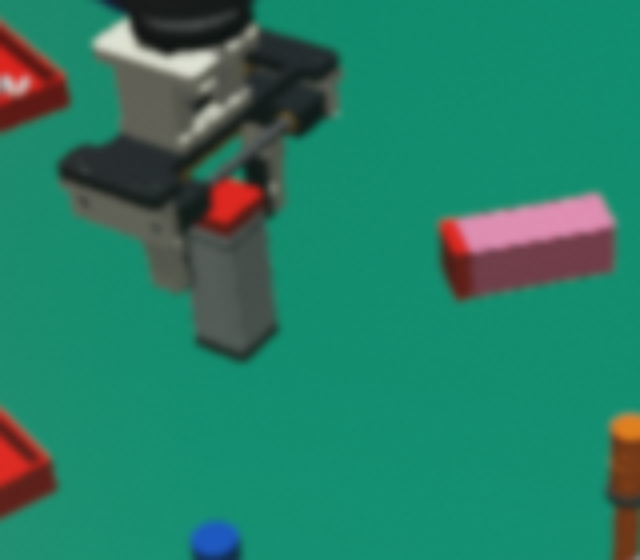

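The crop shows the master standing upright at (235,270), red face up at (232,205), with the fingers clear of it. I'll retreat straight up and go over to the plug.

Scaled: -0.15 m / 0.8 = -0.1875, -0.13 m / 0.8 = -0.1625.

Emit:
pendant([
  {"aperture": 0.088},
  {"xyz": [0, 0, -0.0375], "aperture": 0.088},
  {"xyz": [0, 0, -0.1], "aperture": 0.088},
  {"xyz": [0, 0, -0.1625], "aperture": 0.088},
  {"xyz": [0, 0, -0.1875], "aperture": 0.088},
  {"xyz": [0, 0, -0.1875], "aperture": 0.088},
])

```text
clock: 10.62
tool_pos: [0.5083, -0.2819, 0.2516]
orientation: [-179.8, -0.1, -75.0]
force: [0.4, -0.7, 0.6]
opening: 0.0877
gripper_force: 0.0
```

Emit:
pendant([
  {"xyz": [-0.0625, -0.015, 0], "turn": 0.0175, "aperture": 0.088},
  {"xyz": [-0.1375, -0.0338, 0], "turn": 0.0349, "aperture": 0.088},
  {"xyz": [-0.2125, -0.0525, 0], "turn": 0.0524, "aperture": 0.088},
  {"xyz": [-0.2875, -0.0713, 0], "turn": 0.0698, "aperture": 0.088},
  {"xyz": [-0.3625, -0.09, 0], "turn": 0.0873, "aperture": 0.088},
  {"xyz": [-0.4375, -0.1088, 0], "turn": 0.1047, "aperture": 0.088},
  {"xyz": [-0.5125, -0.1275, 0], "turn": 0.1222, "aperture": 0.088},
  {"xyz": [-0.575, -0.1438, 0], "turn": 0.1222, "aperture": 0.088},
])

```text
clock: 11.62
tool_pos: [0.4989, 0.1945, 0.2484]
orientation: [179.9, -0.0, -89.0]
force: [0.2, -0.3, 0.2]
opening: 0.0873
gripper_force: 0.0
```

Emit:
pendant([
  {"xyz": [-0.0125, 0, 0], "aperture": 0.088},
  {"xyz": [-0.0125, 0, 0], "aperture": 0.088},
  {"xyz": [-0.0125, 0, 0], "aperture": 0.088},
])

```text
clock: 12.0
tool_pos: [0.4995, 0.2013, 0.249]
orientation: [180.0, -0.0, -89.1]
force: [0.1, -0.2, 0.2]
opening: 0.0875
gripper_force: 0.0
```

```bash
python3 - <<'E'
from h import *
s=snap('wrist'); save(s,'w2.png'); o=status.get_obs(); print(o['tool_pos'],o['orientation'],o['joint_pos'],o['force'])
p=cloud(s).reshape(-1,3); f=s['frame'].reshape(-1,3).astype(int); R,G,B=f.T
for k,m in (('green',(G>1.7*R)&(G>1.3*B)),('yel',(R>1.5*B)&(G>1.4*B)),('org',(R>1.7*G)&(G>1.3*B)),):
    m&=(p[:,2]>.122)&(p[:,2]<.14); q=p[m]
    if len(q)>20: print(k,len(q),np.median(q,0).round(4),((q.min(0)+q.max(0))/2).round(4),q.min(0).round(4),q.max(0).round(4))
m=(abs(p[:,2]-.086)<.003)&(np.linalg.norm(p[:,:2]-[.5,.147],axis=1)<.02);q=p[m];print('collar',len(q),np.median(q[:,2]))
E
```

```text
[0.49957942 0.20115984 0.24922934] [ 1.79975206e+02 -1.95990837e-02 -8.91134893e+01] [ 4.27942978e+01  7.80758171e+00 -1.67324100e+01 -2.17058664e-03
 -6.54915518e+01 -4.19068904e+01] [ 0.1661841   0.23036274 -0.14233944]
green 662 [0.4992 0.15   0.1311] [0.4991 0.1504 0.128 ] [0.4888 0.1399 0.1231] [0.5094 0.161  0.1329]
yel 603 [0.4979 0.2246 0.1311] [0.4978 0.2261 0.1279] [0.4874 0.2154 0.1222] [0.5082 0.2367 0.1336]
collar 96 0.08616525883576637
```

View pics/w2.png

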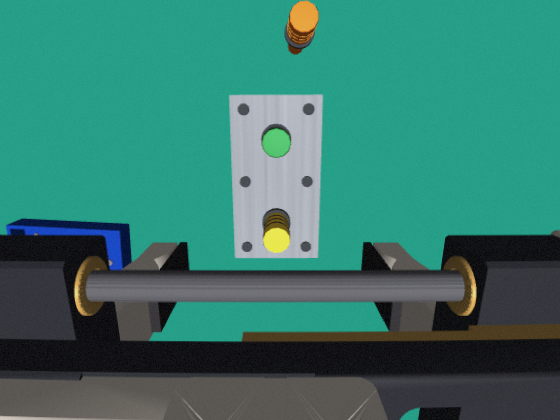

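The wrist view shows green at (277,142), yellow at (277,240) and orange at (304,18). Green lies on the fingers' mid-line (column 276), and its handle top is at z≈0.131. I'll move above it and descend.

Scaled: 0.131 m / 0.8 = 0.1638, 0.0522 m / 0.8 = 0.0653.

Emit:
pendant([
  {"xyz": [0.0375, 0.0014, 0], "aperture": 0.088},
  {"xyz": [0.0653, 0.0014, 0], "aperture": 0.088},
  {"xyz": [0.0653, 0.0014, 0.0375], "aperture": 0.088},
  {"xyz": [0.0653, 0.0014, 0.0875], "aperture": 0.088},
  {"xyz": [0.0653, 0.0014, 0.125], "aperture": 0.088},
  {"xyz": [0.0653, 0.0014, 0.15], "aperture": 0.088},
  {"xyz": [0.0653, 0.0014, 0.1638], "aperture": 0.088},
  {"xyz": [0.0653, 0.0014, 0.1638], "aperture": 0.088},
])

```text
clock: 13.05
tool_pos: [0.4994, 0.1495, 0.1182]
orientation: [180.0, -0.0, -89.1]
force: [1.3, 0.2, 0.3]
opening: 0.0876
gripper_force: 0.0
```

Emit:
pendant([
  {"aperture": 0.05},
  {"aperture": 0.03},
  {"aperture": 0.026},
  {"aperture": 0.024},
  {"aperture": 0.023},
  {"aperture": 0.0225},
  {"aperture": 0.0225},
])

```text
clock: 13.92
tool_pos: [0.4994, 0.1502, 0.1184]
orientation: [180.0, -0.0, -89.0]
force: [0.5, 0.1, 0.5]
opening: 0.0249
gripper_force: 0.0
```

```bash
python3 - <<'E'
from h import *
s=snap('scene'); cv2.imwrite('pics/s3.png',cv2.resize(s['frame'][160:310,260:420,::-1],None,fx=4,fy=4)); print(status.get_obs()['force'])
E
```

```text
[ 0.30519913 -0.03592452  0.59569005]
```

View pics/s3.png

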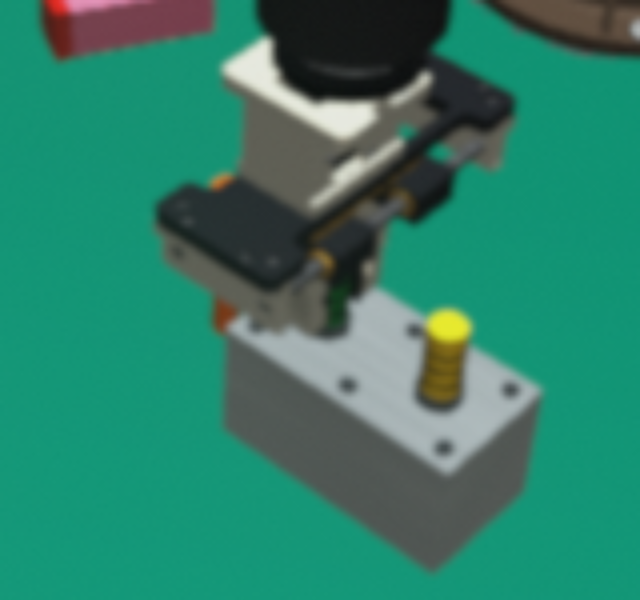

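The crop shows green between the pads at (340,300), with yellow untouched at (445,360). The fingers are still closing, so I'll continue gently.

Emit:
pendant([
  {"aperture": 0.0225},
  {"aperture": 0.022},
  {"aperture": 0.022},
  {"aperture": 0.0219},
])

```text
clock: 14.48
tool_pos: [0.4994, 0.1502, 0.1185]
orientation: [-180.0, -0.0, -89.0]
force: [0.1, 0.4, 0.1]
opening: 0.022
gripper_force: 1.3
```

Emit:
pendant([
  {"aperture": 0.0217},
  {"aperture": 0.0217},
  {"aperture": 0.0217},
])

```text
clock: 14.85
tool_pos: [0.4994, 0.1502, 0.1185]
orientation: [-180.0, -0.0, -89.0]
force: [0.6, -0.9, -0.3]
opening: 0.0218
gripper_force: 6.8
```

Emit:
pendant([
  {"aperture": 0.0213},
  {"aperture": 0.0213},
  {"xyz": [0, 0, -0.0025], "aperture": 0.0213},
  {"xyz": [0, 0, -0.005], "aperture": 0.0213},
  {"xyz": [0, 0, -0.0075], "aperture": 0.0213},
  {"xyz": [0, 0, -0.01], "aperture": 0.0213},
  {"xyz": [0, 0, -0.0125], "aperture": 0.0213},
  {"xyz": [0, 0, -0.0125], "aperture": 0.0213},
])

```text
clock: 15.85
tool_pos: [0.4995, 0.1503, 0.1287]
orientation: [-180.0, 0.0, -89.0]
force: [-0.2, -1.3, -1.2]
opening: 0.0217
gripper_force: 19.3
```

Emit:
pendant([
  {"xyz": [0, 0, -0.0038], "aperture": 0.0213},
  {"xyz": [0, 0, -0.0075], "aperture": 0.0213},
  {"xyz": [0, 0, -0.0113], "aperture": 0.0213},
  {"xyz": [0, 0, -0.015], "aperture": 0.0213},
  {"xyz": [0, 0, -0.0188], "aperture": 0.0213},
  {"xyz": [0, 0, -0.0225], "aperture": 0.0213},
  {"xyz": [0, 0, -0.0238], "aperture": 0.0213},
  {"xyz": [0, 0, -0.0238], "aperture": 0.0213},
])

```text
clock: 16.85
tool_pos: [0.4994, 0.1502, 0.1475]
orientation: [-180.0, 0.0, -89.0]
force: [0.2, 0.2, -1.8]
opening: 0.0217
gripper_force: 19.3
```

```bash
cat > chk.py <<'E'
from h import *
import sys
for n in ('scene','wrist','top'):
    s=snap(n); p=cloud(s).reshape(-1,3); f=s['frame'].reshape(-1,3).astype(int); R,G,B=f.T
    near=np.linalg.norm(p[:,:2]-[.4992,.149],axis=1)<.02
    g=near&(G>1.5*R)&(p[:,2]>.095); d=near&(f.max(1)<70)&(p[:,2]>.095)&(p[:,2]<.125)
    if g.sum()>3: q=p[g]; print(n,'green',len(q),'z 5/95%',np.percentile(q[:,2],[5,50,95]).round(4),np.median(q,0).round(4))
    if d.sum()>3: print(n,'dark',d.sum(),np.percentile(p[d][:,2],[5,50,95]).round(4))
    if n=='scene': cv2.imwrite('pics/'+sys.argv[1],cv2.resize(s['frame'][130:280,220:420,::-1],None,fx=4,fy=4))
o=status.get_obs(); print(o['tool_pos'],o['force'],o['gripper_force'],o['opening'])
E
python3 chk.py s4.png
```

```text
scene green 62 z 5/95% [0.1199 0.1322 0.1472] [0.5013 0.1617 0.1322]
scene dark 30 [0.1031 0.115  0.1239]
wrist green 1666 z 5/95% [0.1203 0.1493 0.1609] [0.4993 0.1423 0.1493]
wrist dark 294 [0.1103 0.1183 0.124 ]
[0.49937034 0.15016013 0.14734755] [ 0.1442958   0.13520438 -2.25341832] 19.304307103157043 0.021528013985506023
```

View pics/s4.png

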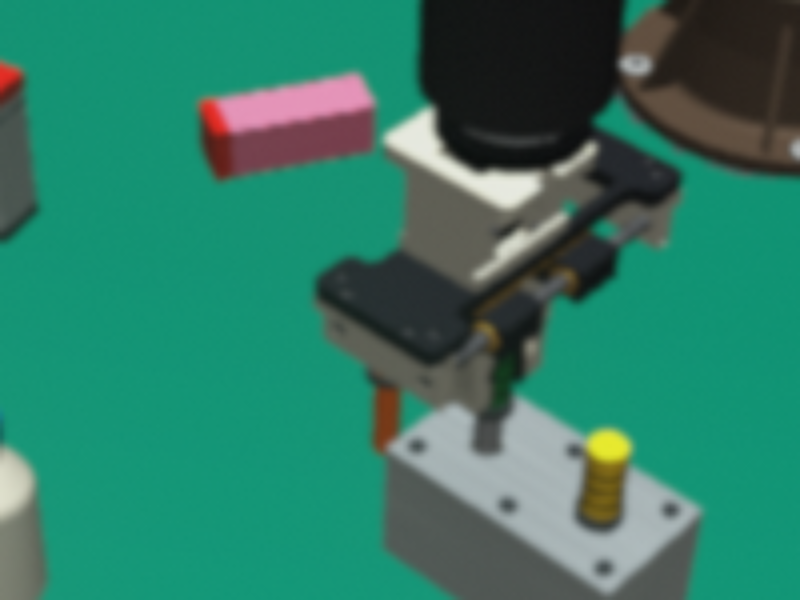

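The crop shows the plug drawn up: collar at (495,400), shank still in the bore at (487,440), and yellow in place. The handle top measures about 0.160, up from 0.131, so the collar top is at about 0.115. Side forces are near zero and the hold is steady, so I'm handing in.

```bash
python3 -c "
from plant import job
print(job.close_job())"
```

```text
the job is handed in; nothing more can be done
None
```

The height master is standing upright, red end up and released, and the arm is holding the green plug with its collar top measured at about 115 mm; I handed the job in, and no verdict came back.

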